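Change the former in the potter's jig board

ROBOT

A 6-joint arm with a two-finger parallel gripper is mounted at the origin on the work surface. World frame = base frame: x ahead of the robot, y to its left, z up, the work surface at z = 0. Lengths are in m, angles in rad, forces in N, time in s.
With the tool pointing down it reaches from about 0.3 to 0.875 m from the base axis. Payload 6.4 kg.
Tool frame: the origin (TCP) lies between the finger pads; the fingertips stand ctrl.tip_extent ahead of it and the grasp point (between the pads) is the TCP (ctrl.tip_extent is the distance from the TCP to the fingertips, in m); z points along the fingers, y is the line along which they close (so a half turn about z gives the same grasp; the last joint's range is limited). The gripper opens to 85 mm and grips with 20 to 120 N. Pads are 22 mm wide; open, the fingers measure 114 mm over their backs; the gripper's body (76 mm by 85 mm) begins 54 mm behind the grasp point. The pads swing forward as they close: fully open they stand 13 mm farther back than shut.
Start: joints at [-1.317, 0.181, 1.607, -0, 1.354, -0.206], TCP at [0.255, -0.515, 0.25] pointing down, gripper open.
Joint ranges: [-2.99, 2.99], [-0.89, 2.07], [0.3, 2.58], [-1.14, 4.28], [0, 2.63], [-3.12, 3.12]. Speed limits (rad/s): [2.57, 2.57, 3.01, 3.14, 3.14, 3.14].

INTERFACE

Orientations are given as a unit quaternion [w, x, y, z].
In Python, from bench import ctrl gives the robot as it stands.
- The arm moves only by the tool send_rows, never from a script. Its arguments are lists of equal length, an entry for each row: "dr": the turn, a rotation vector about the tool's x, y, z in units of 6 degrees (1.0 is 6 degrees), a list of three; "xyz": the shift along the tool's x, y, z in cm, a list of three; "jaw": the opening in per cent of the stroke, from 0 (shut) to 100 (fully open). In form: {"dr": [[wx, wy, wz], ...], "xyz": [[dx, dy, dz], ...], "jaw": [jaw, ...]}. A call has exactly 8 rows; each row is the pose to reach, as a shift and turn from the pose commanded when the call began, along the tool's axes at that moment; what a row does not reach only later rows make up. A row lasts 1/8 s, in which the tool goes at most 62.5 mm and 10.7 degrees, less where a joint would pass 70% of its speed; a pose out of reach is approached as far as the arm can. A call with a gripper value outside its range is refused whole. The fingers move at their own pace and stop on an object; the grip force is fixed at half the most. Time passes only in rows, so rows that repeat a pose let the fingers close, or fill a call up. It gives the time, the measured TCP pose, the force, the opening and the grip force at its end, in the units of the state.
- ctrl.get_obs(): the state, without advancing time (a new reading comes with each control period).
- ctrl.camera(name): name is "scene" or "top" or "wrist"; returns the picture (400x640x3 uint8, red, green, blue); there is no depth.
- ctrl.calibration(name): a dict with "camera_matrix" (3x3 intrinsics, pixels), "world_from_camera" (4x4, takes a point from camera to world coordinates). Camera axes: x right, y up, looking along -z (the intrinsics and any distortion apply to the point x, -y, -z); pixel columns grow to the right and rows downward; lengths in m; the calibration is good to about 2 mm. The wrist camera is an equidistant fisheye: a pixel r from the principal point sees the ray r / f radians off the axis. A picture is of the moment at which its call begins: read the wrist's pose just before it. calibration takes no time and is no camera call; for the wrist camera it gives the pose at the moment of the call.
- ctrl.hand_in(): hands the job in; it is judged then, once.
The state is a dict: "time_s": time; "q": joint angles; "dq": joint speeds; "joint_efforts": joint torques, N m; "eef_pos": TCP position; "eef_rot": TCP orientation; "wrist_force": force on the tool from outside, world axes, zero at the start; "torque": the same for the moment, N m; "opening": opening from 0.0 (shut) to 1.0 (fully open); "grasp_force": force on a finger pad.
Only numpy, scipy, OpenCV 4.12 (cv2) and the standard library are available. Lean on these libraries where they do the work, as an engineer would, in place of code of your own. Each camera call takes 0.05 s, during which the arm holds its last target. There are 200 camera calls.

TASK

Change the former in the plywood jig board: slide back the clip plate that holds the worn former (round knob), lift the worn former out and lay it flat on the bench, then turn the new former so that its lug matches the notch and lay it fully down in the pocket. Lock every clip plate on the board, the spare ones from the bench too, each on any pair of screws: keyholes over the heads, then slid inwards over the former's edge until fully home. Leave the two unfired clay bags where they stand.

Things in the scene. Friction and masses are not known exactly. Their poses are not given: they have to be found in the camera images.
- board: plywood jig board, fixed, flat on the table; place and yaw vary. 260 mm (x, -130 to 130) by 250 mm (y, -118 to 132), top 18 mm above the table. Origin on its underside below the pocket's centre, z up. Pocket: 12 mm deep (dark floor 6 mm above the table), 104 (x) by 80 mm (y) centred on the origin, plus a notch for the former's lug on the +y side: x 9 to 39, y 40 to 54 mm.
- former: wooden former, 0.16 kg: plate 100 (x) x 76 (y) x 10.5 mm with a lug on its +y side, x 11 to 37, out to y = 52 mm. Origin: centre of the plate's underside (lug left out), z up. Grip rail on top at the centre, 44 (x) x 22 mm (y), up to 45 mm above the underside. Starts flat, rail up. Seated: axes match the board's, origin 6 mm above the board's, 2 mm play each side, top 1.5 mm below the board's top.
- clip0: aluminium clip plate, 0.11 kg; starts locked on station0 (slide out to free). Plate 68 (x) x 72 (y) x 5 mm, origin at the centre of its underside, z up. Upright fin at its middle to grip across: 34 long (x), 12 thick (y), up to 51 mm above the underside. Keyholes at y = -20 and 20 mm: 20 x 20 mm openings centred at x = 2, narrowing to 9 mm slots that end at x = -22.5 mm.
- worn_former: the worn wooden former, lying seated in the pocket at the start: outline, lug, thickness, origin and axes as the new former, but its grip is a round knob at the centre, 26 mm across, up to 45 mm above the underside. 0.16 kg.
- clip1: aluminium clip plate like clip0, same sizes and axes (None: absent); starts flat on the table, fin up, any yaw. To lock: openings down over the heads of a screw pair, plate flat on the board, then slide it 22 mm along its own +x (towards the pocket) until the slot ends stop at the screws. It moves freely, there is no catch; once slid it cannot be lifted.
- clip2: aluminium clip plate like clip0, same sizes and axes (None: absent); starts flat on the table, fin up, any yaw. To lock: openings down over the heads of a screw pair, plate flat on the board, then slide it 22 mm along its own +x (towards the pocket) until the slot ends stop at the screws. It moves freely, there is no catch; once slid it cannot be lifted.
- clip3: aluminium clip plate like clip0, same sizes and axes (None: absent); starts flat on the table, fin up, any yaw. To lock: openings down over the heads of a screw pair, plate flat on the board, then slide it 22 mm along its own +x (towards the pocket) until the slot ends stop at the screws. It moves freely, there is no catch; once slid it cannot be lifted.
- station0: screw pair fixed at the middle of the board's -x side, board (-96, 0) mm. Origin on the board's top midway between them; x points inwards to the pocket, z up. Screws at y = -20 and 20 mm: shank 5 mm, head 14 mm across, 7 to 11 mm above the board. A clip here has the same axes; its origin is at x = -2 mm with the openings over the heads, x = 20 mm fully home, z = 0.
- station1: screw pair fixed at the middle of the board's +x side, board (96, 0) mm. Origin on the board's top midway between them; x points inwards to the pocket, z up. Screws at y = -20 and 20 mm: shank 5 mm, head 14 mm across, 7 to 11 mm above the board. A clip here has the same axes; its origin is at x = -2 mm with the openings over the heads, x = 20 mm fully home, z = 0.
- station2: screw pair fixed at the middle of the board's -y side, board (0, -84) mm. Origin on the board's top midway between them; x points inwards to the pocket, z up. Screws at y = -20 and 20 mm: shank 5 mm, head 14 mm across, 7 to 11 mm above the board. A clip here has the same axes; its origin is at x = -2 mm with the openings over the heads, x = 20 mm fully home, z = 0.
- station3: screw pair fixed at the board's +y side by the lug notch, board (24, 98) mm. Origin on the board's top midway between them; x points inwards to the pocket, z up. Screws at y = -20 and 20 mm: shank 5 mm, head 14 mm across, 7 to 11 mm above the board. A clip here has the same axes; its origin is at x = -2 mm with the openings over the heads, x = 20 mm fully home, z = 0.
- bag0: unfired clay model of a bag, dark grey-brown, about 85 x 130 x 128 mm with two loop handles; origin at the centre of its underside. Leave it alone; 0.7 kg.
- bag1: unfired clay model of a bag, dark grey-brown, about 85 x 130 x 128 mm with two loop handles; origin at the centre of its underside. Leave it alone; 0.7 kg.
There are look-alikes about, which are no part of the job. What is shaped like the worn_former but green or red is not meant.

How it is judged:
By the outcome, as a careful person would: the job done as asked, in the order asked, and still so for the second after the job is handed in, with the robot touching nothing.
Of clip1, clip2, clip3 only 2 to 3 are there at a start; the rules pass over those that are not, and their reading is None.
At some moment in a run one of former, clip0, clip1, clip2, clip3 may be knocked a few centimetres aside while the robot is not near it.
Once in a run the grip may slacken for a moment while it holds something.
It also fails if it takes over 210 s, if anything falls off the work surface, if the arm or the gripper's body presses on something with over 40 N, if the wrist force passes 120 N, or if a joint passes its speed limit or range.

## Working session

There is one attempt and no reset: what is moved stays moved. The work goes in short steps, Python scripts to look and compute and a tool call to move; the robot and the scene stay as the last step left them, time stands still between calls to the robot, and variables do not carry over. Pictures are saved under pics/ and viewed, at most 14 in all, crops included, and the job is handed in when it is done.

Besides the shell and the picture viewer there is one more tool, called after "Request:" as name(argument=value, ...) on one line, values as JSON. send_rows: Moves the arm, as the interface text tells. Its arguments: {"type":"object","properties":{"dr":{"type":"array","items":{"type":"array","items":{"type":"number"}}},"xyz":{"type":"array","items":{"type":"array","items":{"type":"number"}}},"jaw":{"type":"array","items":{"type":"number"}}},"required":["dr","xyz","jaw"]}

```bash
ls; mkdir -p pics; cat > h.py <<'E'
import numpy as np, cv2
from bench import ctrl
from scipy.spatial.transform import Rotation as R
def snap(n,f):
    im=ctrl.camera(n); cv2.imwrite(f'pics/{f}.png',im[:,:,::-1]); return im
def cal(n):
    c=ctrl.calibration(n); return np.array(c["camera_matrix"]),np.array(c["world_from_camera"]),c
def ray(n,uv,K=None,T=None):
    if K is None: K,T,_=cal(n)
    x=(uv[0]-K[0,2])/K[0,0]; y=(uv[1]-K[1,2])/K[1,1]
    if n=="wrist":
        r=np.hypot(x,y); s=np.sin(r)/r if r>1e-9 else 1; d=np.array([x*s,-y*s,-np.cos(r)])
    else: d=np.array([x,-y,-1.])
    return T[:3,3],T[:3,:3]@d
def pt(n,uv,z,K=None,T=None):
    o,d=ray(n,uv,K,T); return o+d*(z-o[2])/d[2]
def proj(n,p,K=None,T=None):
    if K is None: K,T,_=cal(n)
    c=T[:3,:3].T@(np.array(p)-T[:3,3]); v=np.array([c[0],-c[1],-c[2]])
    if n=="wrist":
        r=np.hypot(v[0],v[1]); th=np.arctan2(r,v[2]); q=v[:2]/max(r,1e-9)*th
    else: q=v[:2]/v[2]
    return np.array([K[0,0]*q[0]+K[0,2],K[1,1]*q[1]+K[1,2]])
E
python3 - <<'E'
from h import *
o=ctrl.get_obs(); print(o, ctrl.tip_extent)
for n in("scene","top","wrist"):
    K,T,c=cal(n); print(n,K.round(1).tolist(),T.round(3).tolist(),[k for k in c]); snap(n,n+"0")
E
```

```text
pics
{'time_s': 0.0, 'q': array([-1.31731723e+00,  1.81573975e-01,  1.60800547e+00, -2.03784572e-05,
        1.35379759e+00, -2.06321723e-01]), 'dq': array([-0.00016633,  0.001573  , -0.00136367,  0.00032369, -0.00019961,
       -0.000859  ]), 'joint_efforts': array([ 1.16133670e-03, -4.44878161e+01, -3.51331401e+01, -2.08940000e-04,
        9.22381558e-03, -2.83332355e-05]), 'eef_pos': array([ 0.25503301, -0.51476594,  0.24936683]), 'eef_rot': array([-8.91709783e-04,  9.73688205e-01,  2.27882610e-01, -3.09803201e-05]), 'wrist_force': array([-0.71106916, -1.2606325 ,  0.10464715]), 'torque': array([ 0.02511478,  0.0048966 , -0.02281419]), 'grasp_force': 0.0, 'opening': 1.0003869178391234} 0.019
scene [[426.1, 0.0, 319.9], [0.0, 426.1, 202.2], [0.0, 0.0, 1.0]] [[-0.075, -0.758, 0.648, 1.48], [0.997, -0.051, 0.057, 0.082], [-0.01, 0.65, 0.76, 1.219], [0.0, 0.0, 0.0, 1.0]] ['camera_matrix', 'world_from_camera']
top [[514.3, 0.0, 318.9], [0.0, 514.3, 195.2], [0.0, 0.0, 1.0]] [[0.016, 0.99, -0.137, 0.269], [-1.0, 0.015, -0.007, -0.016], [-0.005, 0.137, 0.991, 1.855], [0.0, 0.0, 0.0, 1.0]] ['camera_matrix', 'world_from_camera']
wrist [[309.7, 0.0, 324.6], [0.0, 309.7, 195.0], [0.0, 0.0, 1.0]] [[0.445, 0.86, 0.251, 0.318], [-0.895, 0.428, 0.123, -0.482], [-0.001, -0.28, 0.96, 0.373], [0.0, 0.0, 0.0, 1.0]] ['camera_matrix', 'world_from_camera']
```

View pics/top0.png

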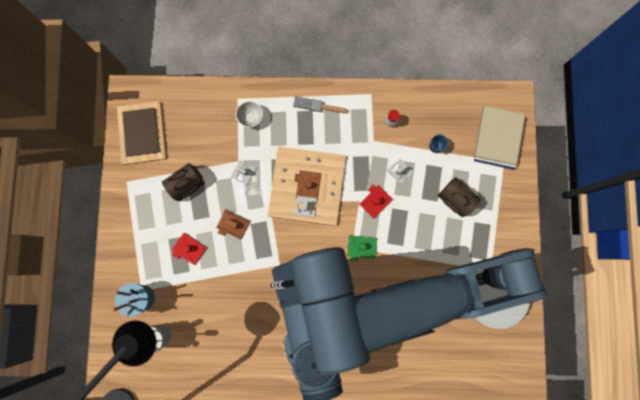

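View pics/scene0.png

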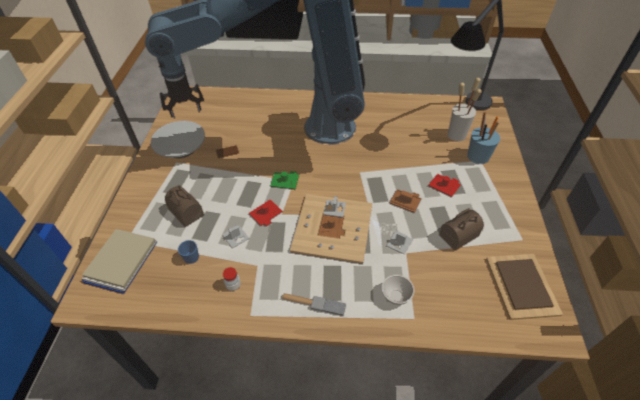

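Top view: board at (308,185) with a brown former in the pocket and a clip at (306,206); a brown part at (233,223); red look-alikes at (376,201) and (189,248), green at (361,246); clips near (246,175) and (400,170); bags at (184,182) and (461,196). I'll enlarge it to tell the parts apart.

```bash
python3 - <<'E'
import cv2,numpy as np
t=cv2.imread('pics/top0.png')[135:265,165:430]; s=cv2.imread('pics/scene0.png')[165:275,200:470]
t=cv2.resize(t,(795,390),interpolation=cv2.INTER_CUBIC); cv2.imwrite('pics/ct.png',t)
s=cv2.resize(s,(800,326),interpolation=cv2.INTER_CUBIC); cv2.imwrite('pics/cs.png',s)
E
```

```text
(no output)
```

View pics/ct.png

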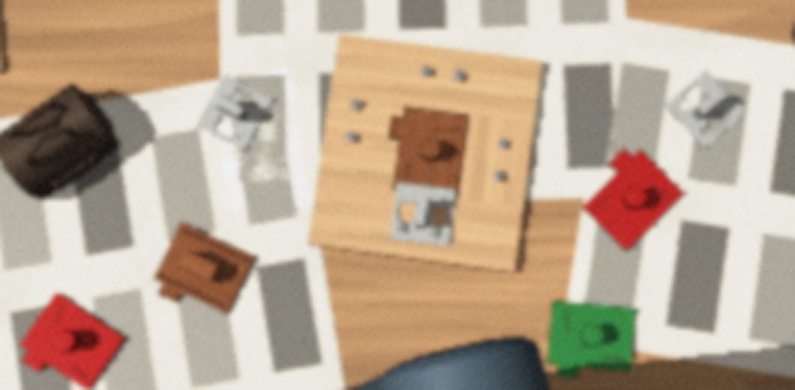

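View pics/cs.png

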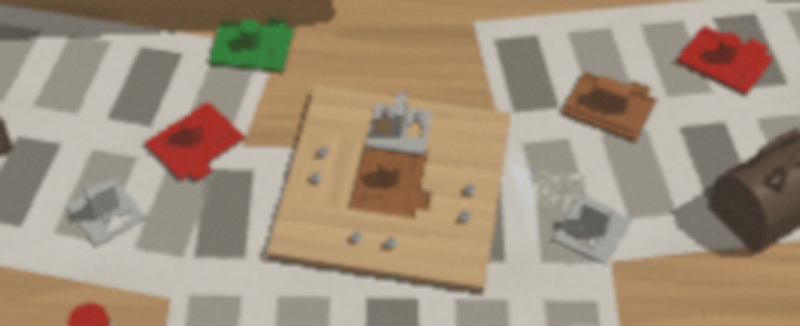

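Top crop (top px = crop/3 + (165,135)): the worn former, brown with a round knob, is in the pocket at (311,185). It's held by clip0 at (306,206). The new former, brown with a rail, is at (233,223). Two loose clips, at (244,173) and (401,171), are the spares; there is no third. The red and green parts with knobs are look-alikes. Next I'll get rough positions and then the wrist view.

```bash
cat > m.py <<'E'
import sys; from h import *
# target: x y z yaw(deg of tool x in world, mod 180 unless 'f')
def plan(x,y,z,yaw,full=False):
    o=ctrl.get_obs(); q=o["eef_rot"]; r=R.from_quat([q[1],q[2],q[3],q[0]]); M=r.as_matrix()
    cur=np.degrees(np.arctan2(M[1,0],M[0,0])); d=(yaw-cur+180)%360-180
    if not full: d=(d+90)%180-90
    t=R.from_euler('z',cur+d,degrees=True)*R.from_euler('x',180,degrees=True)
    s=M.T@(np.array([x,y,z])-o["eef_pos"]); rv=np.degrees((r.inv()*t).as_rotvec())/6
    print("t",round(o["time_s"],1),"pos",(o["eef_pos"]*1000).round(1),"yaw",cur.round(2),"F",o["wrist_force"].round(1),"op",round(o["opening"],3),"g",round(o["grasp_force"],1),"q6",o["q"][5].round(2))
    print("  xyz cm",(s*100).round(2).tolist(),"dr",rv.round(2).tolist())
if __name__=="__main__":
    a=[float(v) for v in sys.argv[1:5]]; plan(*a,full=len(sys.argv)>5)
E
python3 - <<'E'
from h import *
K,T,_=cal("top")
for n,uv,z in [("board",(308,185),.018),("worn",(311,185),.0165),("clip0",(306,206),.023),("new",(233,223),.01),("clipL",(244,173),.005),("clipR",(401,171),.005),("redR",(376,201),.01),("green",(361,246),.01),("redL",(189,248),.01),("bagL",(184,182),.06),("bagR",(461,196),.06),("glare",(252,190),0)]:
    print(n,pt("top",uv,z,K,T).round(3)[:2])
E
python3 m.py 0.42 0.03 0.32 0
```

```text
board [0.56  0.037]
worn [0.561 0.026]
clip0 [0.483 0.043]
new [0.419 0.305]
clipL [0.603 0.272]
clipR [ 0.619 -0.301]
redR [ 0.507 -0.21 ]
green [ 0.344 -0.156]
redL [0.327 0.459]
bagL [0.558 0.475]
bagR [ 0.523 -0.503]
glare [0.542 0.242]
t 0.1 pos [ 255.1 -514.9  249.6] yaw 26.34 F [ 0.7 -0.9 -0.4] op 0.999 g 0.0 q6 -0.21
  xyz cm [38.96, -41.52, -6.97] dr [-0.01, 0.0, 4.39]
```

Request:
send_rows(dr=[[0, 0, 0.5], [0, 0, 1], [0, 0, 1.5], [0, 0, 2], [0, 0, 2.6], [0, 0, 3.2], [0, 0, 3.8], [0, 0, 4.4]], xyz=[[4.6, -3.8, -2], [9.2, -7.6, -4], [13.8, -11.4, -6], [18.4, -15.2, -8], [23, -19, -10], [27.6, -22.8, -10], [32.2, -26.6, -10], [36.8, -30.4, -10]], jaw=[100, 100, 100, 100, 100, 100, 100, 100])

```text
time_s: 1.15
eef_pos: [0.4504, -0.0776, 0.3504]
eef_rot: [0.0, 1.0, -0.002, 0.0]
wrist_force: [1.3, -0.8, 0.1]
opening: 1.004
grasp_force: 0.0
```

```bash
python3 m.py 0.5 0.03 0.35 0
```

```text
t 1.1 pos [450.4 -77.6 350.4] yaw -0.18 F [ 1.3 -0.8  0.1] op 1.004 g 0.0 q6 1.14
  xyz cm [4.92, -10.78, 0.04] dr [0.0, -0.0, -0.03]
```

Request:
send_rows(dr=[[0, 0, 0], [0, 0, 0], [0, 0, 0], [0, 0, 0], [0, 0, 0], [0, 0, 0], [0, 0, 0], [0, 0, 0]], xyz=[[2.5, -5.4, 0], [5, -10.8, 0], [5, -10.8, 0], [5, -10.8, 0], [5, -10.8, 0], [5, -10.8, 0], [5, -10.8, 0], [5, -10.8, 0]], jaw=[100, 100, 100, 100, 100, 100, 100, 100])

```text
time_s: 2.15
eef_pos: [0.5001, 0.0279, 0.3504]
eef_rot: [0.0, 1.0, -0.001, 0.0]
wrist_force: [-0.4, -0.4, -0.6]
opening: 1.001
grasp_force: 0.0
```

```bash
python3 - <<'E'
from h import *
K,T,_=cal("wrist"); im=snap("wrist","w1"); np.savez("w1.npz",K=K,T=T,im=im); print(T.round(3).tolist())
E
```

```text
[[-0.0, 0.96, 0.28, 0.571], [-1.0, -0.0, -0.0, 0.029], [-0.0, -0.28, 0.96, 0.474], [0.0, 0.0, 0.0, 1.0]]
```

View pics/w1.png

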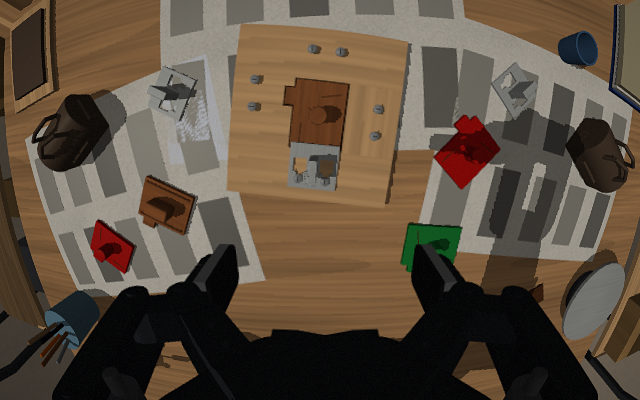

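Wrist view: board from (240,24) to (386,206), with screw heads at (314,49), (342,52), (257,79), (254,106), (378,109) and (375,135). Worn former with round knob at (320,115), clip0 at (315,165), new former with rail at (167,205). Loose clips at (175,92) and (514,90).

```bash
cat > seg.py <<'E'
from h import *
def segs(im,mask,box):
    m=np.zeros_like(mask); x0,y0,x1,y1=box; m[y0:y1,x0:x1]=mask[y0:y1,x0:x1]
    c,_=cv2.findContours(m,cv2.RETR_EXTERNAL,cv2.CHAIN_APPROX_NONE); return sorted(c,key=cv2.contourArea,reverse=True)
def plane(n,c,z,K,T): return np.array([pt(n,p,z,K,T)[:2] for p in np.asarray(c).reshape(-1,2)])
def rect(P):
    (cx,cy),(w,h),a=cv2.minAreaRect((P*1000).astype(np.float32)); return round(cx,1),round(cy,1),round(w,1),round(h,1),round(a,1)
def grey(im,s=45,v=70):
    h=cv2.cvtColor(im,cv2.COLOR_RGB2HSV); return ((h[...,1]<s)&(h[...,2]>v)).astype(np.uint8)*255
def brown(im):
    h=cv2.cvtColor(im,cv2.COLOR_RGB2HSV); return ((h[...,0]>4)&(h[...,0]<14)&(h[...,1]>120)&(h[...,2]>50)).astype(np.uint8)*255
E
python3 - <<'E'
from seg import *
d=np.load("w1.npz"); K,T,im=d["K"],d["T"],d["im"]
h=cv2.cvtColor(im,cv2.COLOR_RGB2HSV)
for u,v in [(314,49),(330,50),(170,215),(305,100),(298,160),(178,75),(300,230),(270,170),(514,75),(160,110)]: print((u,v),h[v,u])
g=grey(im,70,60); S=[]
for u,v in [(314,49),(342,52),(257,79),(254,106),(378,109),(375,135)]:
    c=segs(im,g,(u-12,v-10,u+12,v+10))[0]; (a,b),_=cv2.minAreaRect(c)[:2]; p=pt("wrist",(a,b),.027,K,T)[:2]; S.append(p); print((round(a,1),round(b,1)),cv2.contourArea(c),p.round(4))
L=np.array([(96,20),(96,-20),(44,98),(4,98),(20,-84),(-20,-84)])/1000.
S=np.array(S); Lc=L-L.mean(0); Sc=S-S.mean(0); U,_,V=np.linalg.svd(Lc.T@Sc); Rm=(U@V).T; t=S.mean(0)-Rm@L.mean(0)
print("board",t.round(4),np.degrees(np.arctan2(Rm[1,0],Rm[0,0])).round(2),np.linalg.det(Rm).round(2),((S-(L@Rm.T+t))*1000).round(1).tolist())
b=brown(im); c=segs(im,b,(120,165,205,240))[0]; print("new",rect(plane("wrist",c,.0105,K,T)),cv2.contourArea(c))
v=im.copy(); v[b>0]=(255,0,255); v[g>0]=(0,255,255)
cv2.imwrite("pics/mask1.png",cv2.resize(v[20:260,100:560],None,fx=1.7,fy=1.7)[:,:,::-1])
E
```

```text
(314, 49) [15  6 92]
(330, 50) [ 16 121 150]
(170, 215) [ 12 193  29]
(305, 100) [ 12 174 104]
(298, 160) [ 16 122 157]
(178, 75) [ 30  10 134]
(300, 230) [ 15 134 129]
(270, 170) [ 16 122 151]
(514, 75) [ 24  11 118]
(160, 110) [ 30   9 139]
(312.0, 48.0) 52.0 [0.6571 0.0468]
(340.0, 51.0) 52.5 [0.6527 0.0072]
(254.0, 79.0) 53.0 [0.6143 0.1306]
(251.5, 105.5) 55.0 [0.5755 0.1349]
(378.0, 109.0) 55.5 [ 0.5692 -0.0477]
(374.0, 136.0) 54.0 [ 0.5296 -0.0427]
board [0.5595 0.0383] -6.79 1.0 [[-0.0, 0.0], [0.3, 0.1], [-0.4, 0.2], [0.5, -0.2], [-0.2, -0.2], [-0.0, 0.1]]
new (410.3, 310.2, 98.9, 88.8, 66.9) 1928.0
```

View pics/mask1.png

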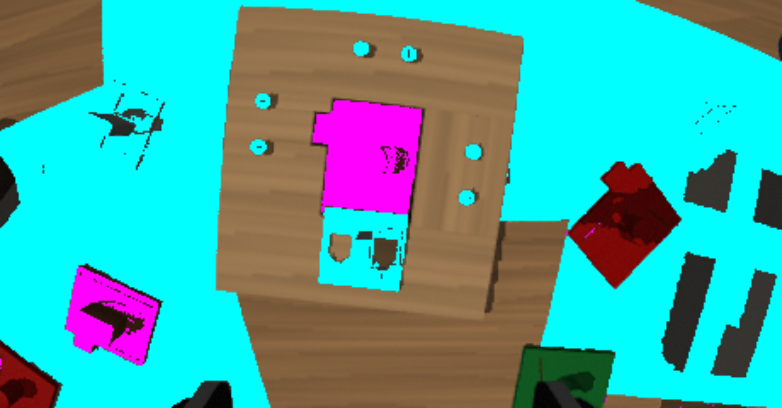

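Request:
send_rows(dr=[[0, 0, 0.6], [0, 0, 1.13], [0, 0, 1.13], [0, 0, 1.13], [0, 0, 1.13], [0, 0, 1.13], [0, 0, 1.13], [0, 0, 1.13]], xyz=[[-0.6, -0.7, 5], [-1.2, -1.4, 10], [-1.61, -1.94, 15.5], [-1.61, -1.94, 21], [-1.61, -1.94, 25], [-1.61, -1.94, 27.5], [-1.61, -1.94, 29], [-1.61, -1.94, 29.7]], jaw=[60, 60, 60, 60, 60, 60, 60, 60])

```text
time_s: 3.2
eef_pos: [0.4841, 0.0478, 0.0529]
eef_rot: [-0.0, 0.998, -0.06, -0.0]
wrist_force: [0.2, 0.2, -0.1]
opening: 0.602
grasp_force: 0.0
```

Request:
send_rows(dr=[[0, 0, 0], [0, 0, 0], [0, 0, 0], [0, 0, 0], [0, 0, 0], [0, 0, 0], [0, 0, 0], [0, 0, 0]], xyz=[[0, 0, 0], [0, 0, 0], [0, 0, 0], [0, 0, 0], [0, 0, 0], [0, 0, 0], [0, 0, 0], [0, 0, 0]], jaw=[0, 0, 0, 0, 0, 0, 0, 0])

```text
time_s: 4.2
eef_pos: [0.4851, 0.0477, 0.0544]
eef_rot: [0.0, 0.998, -0.06, 0.001]
wrist_force: [-0.7, -0.5, 6.9]
opening: 0.132
grasp_force: 59.3
```

```bash
python3 m.py 0.484 0.0473 0.053 -6.79
```

```text
t 4.2 pos [485.1  47.7  54.4] yaw -6.83 F [-0.7 -0.5  6.9] op 0.132 g 59.3 q6 1.54
  xyz cm [-0.11, 0.05, 0.14] dr [0.0, -0.02, -0.01]
```

Request:
send_rows(dr=[[0, 0, 0], [0, 0, 0], [0, 0, 0], [0, 0, 0], [0, 0, 0], [0, 0, 0], [0, 0, 0], [0, 0, 0]], xyz=[[-0.4, 0, 0], [-0.8, 0, 0], [-1.2, 0, 0], [-1.6, 0, 0], [-2, 0, 0], [-2.2, 0, 0], [-2.2, 0, 0], [-2.2, 0, 0]], jaw=[0, 0, 0, 0, 0, 0, 0, 0])

```text
time_s: 5.2
eef_pos: [0.4637, 0.0502, 0.0544]
eef_rot: [0.0, 0.998, -0.06, 0.002]
wrist_force: [2.7, -0.6, 5.8]
opening: 0.134
grasp_force: 59.6
```

```bash
python3 m.py 0.5595 0.0383 0.16 -6.79
```

```text
t 5.2 pos [463.7  50.2  54.4] yaw -6.84 F [ 2.7 -0.6  5.8] op 0.134 g 59.6 q6 1.54
  xyz cm [9.69, 0.04, -10.52] dr [0.0, -0.03, -0.01]
```

Request:
send_rows(dr=[[0, 0, 0], [0, 0, 0], [0, 0, 0], [0, 0, 0], [0, 0, 0], [0, 0, 0], [0, 0, 0], [0, 0, 0]], xyz=[[0, 0, 0], [0, 0, 0], [0, 0, 0], [0, 0, -5], [2, 0, -9], [6, 0, -9], [9.7, 0, -9], [9.7, 0, -6]], jaw=[60, 60, 60, 60, 60, 60, 60, 60])

```text
time_s: 6.2
eef_pos: [0.563, 0.038, 0.1154]
eef_rot: [0.0, 0.998, -0.06, 0.004]
wrist_force: [0.7, 0.1, 0.2]
opening: 0.602
grasp_force: 0.0
```

```bash
python3 - <<'E'
from seg import *
K,T,_=cal("wrist"); im=snap("wrist","w2"); np.savez("w2.npz",K=K,T=T,im=im)
E
python3 m.py 0.5595 0.0383 0.042 -6.79
```

```text
t 6.2 pos [557.6  38.8 109.4] yaw -6.86 F [-3.6  0.2 -2.3] op 0.601 g 0.0 q6 1.55
  xyz cm [0.21, 0.02, 6.73] dr [-0.0, 0.03, -0.01]
```

View pics/w2.png

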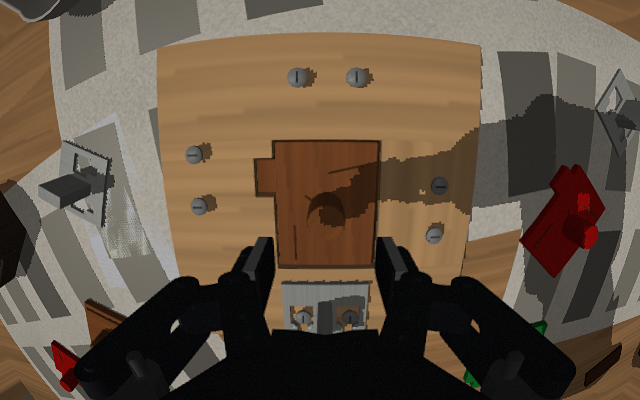

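Clip0 is slid back, with its screw heads in the openings at (303,317) and (349,318). The worn former lies free with its knob at (326,208), so I'll grip the knob.

Request:
send_rows(dr=[[0, 0, 0], [0, 0, 0], [0, 0, 0], [0, 0, 0], [0, 0, 0], [0, 0, 0], [0, 0, 0], [0, 0, 0]], xyz=[[0.2, 0, 2.5], [0.2, 0, 5], [0.2, 0, 6.7], [0.2, 0, 6.7], [0.2, 0, 6.7], [0.2, 0, 6.7], [0.2, 0, 6.7], [0.2, 0, 6.7]], jaw=[60, 60, 60, 60, 0, 0, 0, 0])

```text
time_s: 7.25
eef_pos: [0.5616, 0.0386, 0.0477]
eef_rot: [0.0, 0.998, -0.06, 0.001]
wrist_force: [-1.6, 0.3, 6.5]
opening: 0.283
grasp_force: 59.0
```

```bash
python3 m.py 0.36 0.06 0.042 0
```

```text
t 7.2 pos [561.6  38.6  47.7] yaw -6.83 F [-1.6  0.3  6.5] op 0.283 g 59.0 q6 1.55
  xyz cm [-20.27, 0.27, 0.52] dr [0.0, -0.02, -1.14]
```

Request:
send_rows(dr=[[0, 0, 0], [0, 0, 0], [0, 0, 0], [0, 0, 0], [0, 0, 0], [0, 0, 0], [0, 0, 0], [0, 0, 0]], xyz=[[0, 0, -1.5], [0, 0, -4], [0, 0, -7], [0, 0, -10], [0, 0, -10], [-4, 0, -10], [-8, -0.2, -10], [-12, -0.4, -10]], jaw=[0, 0, 0, 0, 0, 0, 0, 0])

```text
time_s: 8.25
eef_pos: [0.4397, 0.0572, 0.1451]
eef_rot: [-0.0, 0.998, -0.06, -0.001]
wrist_force: [-0.1, 0.6, -0.6]
opening: 0.284
grasp_force: 58.9
```

```bash
python3 m.py 0.345 0.07 0.043 -6.8; python3 -c "
from h import *
snap('wrist','w3')"
```

```text
t 8.2 pos [439.7  57.2 145.1] yaw -6.85 F [-0.1  0.6 -0.6] op 0.284 g 58.9 q6 1.55
  xyz cm [-9.53, -0.14, 10.23] dr [-0.0, 0.02, -0.01]
```

View pics/w3.png

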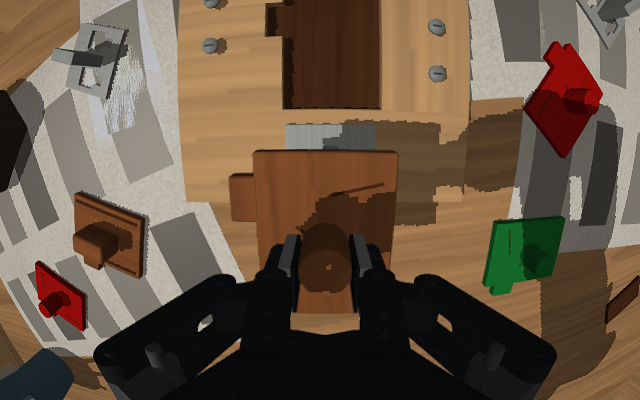

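The worn former is held at (322,250) and the pocket is empty at (330,50). I'll lay it on the free bench in front of the board.

Request:
send_rows(dr=[[0, 0, 0], [0, 0, 0], [0, 0, 0], [0, 0, 0], [0, 0, 0], [0, 0, 0], [0, 0, 0], [0, 0, 0]], xyz=[[-4, 0, 0], [-8, -0.1, 0], [-9.5, -0.1, 2], [-9.5, -0.1, 5], [-9.5, -0.1, 8], [-9.5, -0.1, 9.7], [-9.5, -0.1, 10.2], [-9.5, -0.1, 10.2]], jaw=[0, 0, 0, 0, 0, 0, 0, 0])

```text
time_s: 9.3
eef_pos: [0.3474, 0.0692, 0.0441]
eef_rot: [-0.0, 0.998, -0.06, -0.001]
wrist_force: [0.1, -0.1, -1.0]
opening: 0.281
grasp_force: 59.0
```

Request:
send_rows(dr=[[0, 0, 0], [0, 0, 0], [0, 0, 0], [0, 0, 0], [0, 0, 0], [0, 0, 0], [0, 0, 0], [0, 0, 0]], xyz=[[0, 0, 0.1], [0, 0, 0.1], [0, 0, 0.1], [0, 0, 0.1], [0, 0, -4], [0, 0, -9], [0, 0, -14], [0, 0, -18]], jaw=[0, 70, 70, 70, 70, 70, 70, 70])

```text
time_s: 10.3
eef_pos: [0.3479, 0.0692, 0.2266]
eef_rot: [0.0, 0.998, -0.06, 0.001]
wrist_force: [0.5, -0.5, -0.2]
opening: 0.7
grasp_force: 0.0
```

```bash
python3 m.py 0.36 0.30 0.25 0
```

```text
t 10.3 pos [347.9  69.2 226.6] yaw -6.83 F [ 0.5 -0.5 -0.2] op 0.7 g 0.0 q6 1.55
  xyz cm [-1.54, -23.06, -2.35] dr [0.0, -0.02, -1.14]
```

Request:
send_rows(dr=[[0, 0, -0.4], [0, 0, -0.8], [0, 0, -1.14], [0, 0, -1.14], [0, 0, -1.14], [0, 0, -1.14], [0, 0, -1.14], [0, 0, -1.14]], xyz=[[0, -5, 0], [0, -10, 0], [-0.4, -15, 0], [-0.7, -20, 0], [-0.7, -24.2, 0], [-0.7, -24.2, 0], [-0.7, -24.2, 0], [-0.7, -24.2, 0]], jaw=[70, 70, 70, 70, 70, 70, 70, 70])

```text
time_s: 11.3
eef_pos: [0.3695, 0.3094, 0.2242]
eef_rot: [0.0, 1.0, -0.001, -0.0]
wrist_force: [-1.1, -0.6, -0.2]
opening: 0.699
grasp_force: 0.0
```

```bash
python3 - <<'E'
from seg import *
K,T,_=cal("wrist"); im=snap("wrist","w4"); np.savez("w4.npz",K=K,T=T,im=im)
print(proj("wrist",(.4103,.3102,.0105),K,T))
b=brown(im)
for c in segs(im,b,(0,0,640,400))[:4]:
    P=plane("wrist",c,.0105,K,T); print(cv2.contourArea(c),cv2.boundingRect(c),rect(P))
E
```

```text
[324.79702399 134.33767143]
6363.5 (285, 43, 110, 97) (451.9, 297.3, 99.2, 89.1, 66.5)
1534.0 (476, 186, 52, 43) (324.8, 76.5, 80.9, 53.1, 82.6)
439.0 (543, 3, 15, 71) (556.6, 14.6, 23.8, 98.4, 82.4)
254.5 (498, 150, 16, 37) (376.1, 82.0, 20.4, 46.0, 87.0)
```

View pics/w4.png

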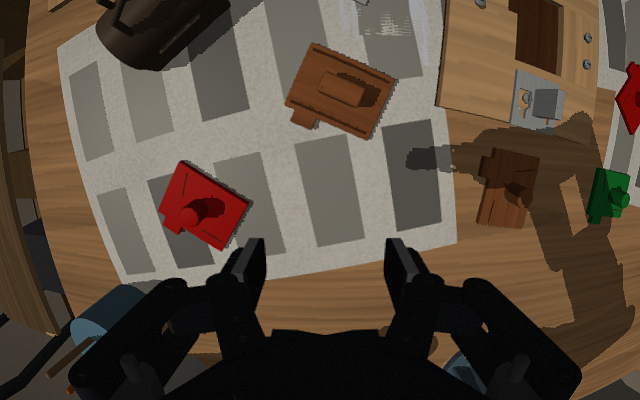

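The new former has been knocked aside: it's now at (340,92), where (325,134) was expected. Measured plate centre is about (458.3, 294.5) mm, yaw 66.5°, with the lug at (305,118).

Request:
send_rows(dr=[[0, 0, -1.6], [0, 0, -3.2], [0, 0, -4.8], [0, 0, -6.4], [0, 0, -8], [0, 0, -9.6], [0, 0, -11.1], [0, 0, -11.1]], xyz=[[2, 0.4, 2], [4, 0.8, 4], [6, 1.2, 6], [8, 1.5, 8], [8.9, 1.5, 10], [8.9, 1.5, 11], [8.9, 1.5, 11.5], [8.9, 1.5, 11.5]], jaw=[70, 70, 70, 70, 70, 70, 70, 70])

```text
time_s: 12.35
eef_pos: [0.4584, 0.2944, 0.1091]
eef_rot: [-0.0, 0.837, 0.548, -0.0]
wrist_force: [0.1, 0.0, -0.4]
opening: 0.697
grasp_force: 0.0
```

```bash
python3 - <<'E'
from seg import *
K,T,_=cal("wrist"); im=snap("wrist","w5"); np.savez("w5.npz",K=K,T=T,im=im)
print(proj("wrist",(.4583,.2945,.0105),K,T).round(0),proj("wrist",(.4583,.2945,.045),K,T).round(0))
b=brown(im)
for c in segs(im,b,(0,0,640,400))[:3]:
    P=plane("wrist",c,.0105,K,T); print(cv2.contourArea(c),cv2.boundingRect(c),rect(P))
E
python3 m.py .4583 .2945 .036 66.5
```

```text
[326. 204.] [326. 221.]
12437.0 (257, 137, 121, 125) (452.5, 298.0, 99.3, 88.6, 66.5)
0.0 (618, 398, 2, 2) (894.8, -429.5, 17.1, 0.0, 118.7)
0.0 (595, 392, 1, 1) (778.1, -264.1, 0.0, 0.0, 0.0)
t 12.4 pos [458.7 294.7 109.5] yaw 66.36 F [-0.2  0.7 -0. ] op 0.7 g 0.0 q6 0.77
  xyz cm [-0.03, -0.03, 7.35] dr [0.0, 0.0, -0.02]
```

View pics/w5.png

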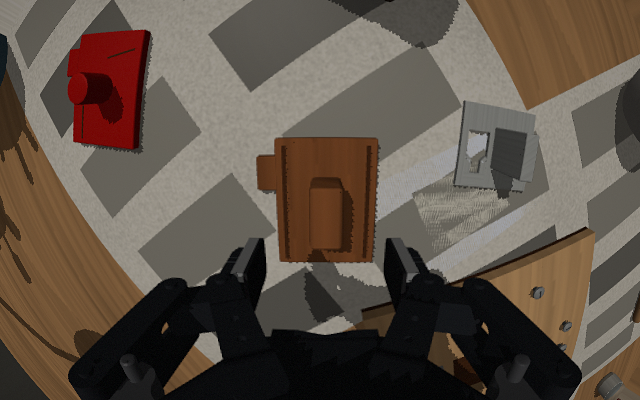

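Brown plate at (326,204), lug at (267,172) and rail at (326,212), so this is the new former, lined up with the fingers. Gripping it.

Request:
send_rows(dr=[[0, 0, 0], [0, 0, 0], [0, 0, 0], [0, 0, 0], [0, 0, 0], [0, 0, 0], [0, 0, 0], [0, 0, 0]], xyz=[[0, 0, 2.5], [0, 0, 5], [0, 0, 7], [0, 0, 7.3], [0, 0, 7.3], [0, 0, 7.3], [0, 0, 7.3], [0, 0, 7.3]], jaw=[70, 70, 70, 70, 0, 0, 0, 0])

```text
time_s: 13.4
eef_pos: [0.4596, 0.2957, 0.0377]
eef_rot: [0.0, 0.836, 0.549, 0.001]
wrist_force: [-1.2, 0.4, 6.9]
opening: 0.244
grasp_force: 60.1
```

```bash
python3 m.py .5595 .0383 .13 -6.79
```

```text
t 13.4 pos [459.6 295.7  37.7] yaw 66.59 F [-1.2  0.4  6.9] op 0.244 g 60.1 q6 0.76
  xyz cm [-19.64, 19.41, -9.23] dr [0.0, -0.03, 12.23]
```

Request:
send_rows(dr=[[0, 0, 0], [0, 0, 0], [0, 0, 1], [0, 0, 2.6], [0, 0, 4.2], [0, 0, 5.8], [0, 0, 7.4], [0, 0, 9]], xyz=[[0, 0, -2], [0, 0, -5.5], [-2, 2, -9.2], [-5, 5, -9.2], [-8, 8, -9.2], [-11.5, 11.5, -9.2], [-15, 15, -9.2], [-18, 18, -9.2]], jaw=[0, 0, 0, 0, 0, 0, 0, 0])

```text
time_s: 14.4
eef_pos: [0.5525, 0.0569, 0.1283]
eef_rot: [-0.0, 0.994, 0.107, -0.0]
wrist_force: [0.4, 1.5, -1.3]
opening: 0.245
grasp_force: 59.0
```

```bash
python3 m.py .5595 .0383 .13 -6.79
```

```text
t 14.4 pos [552.5  56.9 128.3] yaw 12.24 F [ 0.4  1.5 -1.3] op 0.245 g 59.0 q6 1.25
  xyz cm [0.29, 1.97, -0.17] dr [-0.0, 0.0, 3.17]
```

Request:
send_rows(dr=[[0, 0, 1.6], [0, 0, 3.17], [0, 0, 3.17], [0, 0, 3.17], [0, 0, 3.17], [0, 0, 3.17], [0, 0, 3.17], [0, 0, 3.17]], xyz=[[0.2, 1, 0], [0.35, 1.97, 0], [0.35, 1.97, 2], [0.35, 1.97, 4], [0.35, 1.97, 5.8], [0.35, 1.97, 5.8], [0.35, 1.97, 5.8], [0.35, 1.97, 5.8]], jaw=[0, 0, 0, 0, 0, 0, 0, 0])

```text
time_s: 15.4
eef_pos: [0.5607, 0.0401, 0.0713]
eef_rot: [0.0, 0.998, -0.056, 0.001]
wrist_force: [0.3, 0.3, -1.2]
opening: 0.243
grasp_force: 59.1
```

```bash
python3 - <<'E'
from seg import *
o=ctrl.get_obs(); zu=o["eef_pos"][2]-.0377
K,T,_=cal("wrist"); im=snap("wrist","w6"); np.savez("w6.npz",K=K,T=T,im=im)
c=segs(im,brown(im),(0,0,640,400))[0]; P=plane("wrist",c,zu+.0105,K,T); print(zu,cv2.boundingRect(c),rect(P))
v=im.copy(); 
Rm=R.from_euler('z',-6.79,degrees=True).as_matrix()[:2,:2]
for p in [(-52,-40),(52,-40),(52,40),(-52,40),(39,54),(9,54),(9,40),(39,40)]:
    w=np.array([.5595,.0383])+Rm@(np.array(p)/1000); u=proj("wrist",(*w,.018),K,T); cv2.circle(v,tuple(int(round(a)) for a in u),2,(0,255,0),-1)
cv2.imwrite("pics/w6b.png",cv2.resize(v[100:350,180:460],None,fx=2.4,fy=2.4)[:,:,::-1])
E
python3 m.py .5602 .0382 .0437 -6.79
```

```text
0.033556124291779135 (226, 156, 174, 117) (575.5, 46.5, 88.9, 65.8, 83.7)
t 15.4 pos [560.7  40.1  71.2] yaw -6.41 F [ 0.6  0.9 -1.8] op 0.249 g 59.1 q6 1.54
  xyz cm [-0.03, 0.2, 2.75] dr [0.0, -0.02, 0.06]
```

View pics/w6b.png

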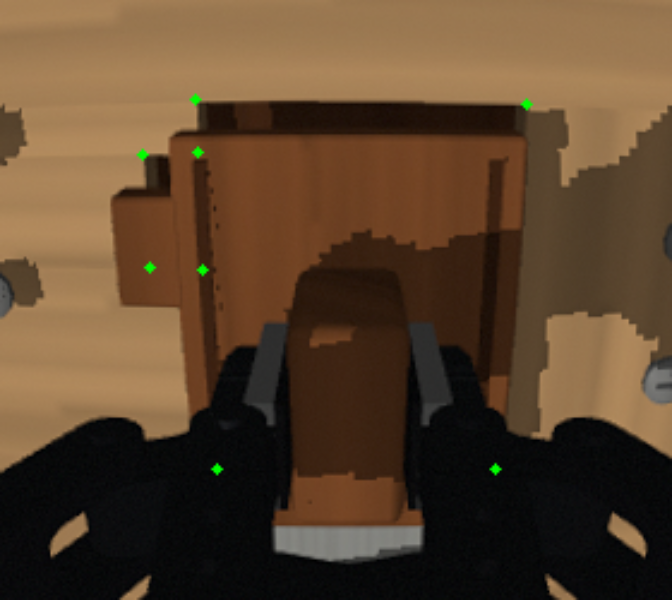

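```bash
python3 - <<'E'
from seg import *
d=np.load("w6.npz"); K,T=d["K"],d["T"]
Rm=R.from_euler('z',-6.41,degrees=True).as_matrix()[:2,:2]
for zz in (.041,.044):
  for uv,l in [((227,180),(37,52)),((230,227),(11,52)),((253,155.5),(50,38)),((398.3,156.5),(50,-38))]:
    p=pt("wrist",uv,zz,K,T)[:2]; print(zz,l,((p-Rm@(np.array(l)/1000))*1000).round(1))
Rb=R.from_euler('z',-6.79,degrees=True).as_matrix()[:2,:2]
for uv,l in [((180+198/2.4,100+102/2.4),(52,40)),((180+524/2.4,100+106/2.4),(52,-40)),((180+147/2.4,100+156/2.4),(39,54))]:
    p=pt("wrist",uv,.018,K,T)[:2]; print("board",l,((p-Rb@(np.array(l)/1000))*1000).round(1))
E
```

```text
0.041 (37, 52) [557.7  41. ]
0.041 (11, 52) [557.1  41.8]
0.041 (50, 38) [557.3  40.1]
0.041 (50, -38) [557.1  42. ]
0.044 (37, 52) [558.3  39.9]
0.044 (11, 52) [558.2  40.7]
0.044 (50, 38) [557.7  39.3]
0.044 (50, -38) [557.7  42.7]
board (52, 40) [558.8  37.7]
board (52, -40) [558.8  38.9]
board (39, 54) [558.5  37.2]
```

Request:
send_rows(dr=[[0, 0, 0.06], [0, 0, 0.06], [0, 0, 0.06], [0, 0, 0.06], [0, 0, 0.06], [0, 0, 0.06], [0, 0, 0.06], [0, 0, 0.06]], xyz=[[0.15, 0.25, 0.3], [0.15, 0.25, 0.6], [0.15, 0.25, 1], [0.15, 0.25, 1.4], [0.15, 0.25, 1.8], [0.15, 0.25, 2.2], [0.15, 0.25, 2.6], [0.15, 0.25, 2.75]], jaw=[0, 0, 0, 0, 0, 0, 0, 0])

```text
time_s: 16.45
eef_pos: [0.5613, 0.0376, 0.0437]
eef_rot: [0.0, 0.998, -0.059, -0.0]
wrist_force: [-8.4, 0.8, 18.7]
opening: 0.248
grasp_force: 61.7
```

```bash
python3 m.py .5602 .0382 .0437 -6.79
```

```text
t 16.4 pos [561.3  37.6  43.7] yaw -6.77 F [-8.4  0.8 18.7] op 0.248 g 61.7 q6 1.54
  xyz cm [-0.12, -0.05, -0.0] dr [0.0, 0.0, 0.0]
```

Request:
send_rows(dr=[[0, 0, 0], [0, 0, 0], [0, 0, 0], [0, 0, 0], [0, 0, 0], [0, 0, 0], [0, 0, 0], [0, 0, 0]], xyz=[[0, 0, -0.1], [0, 0, -0.1], [0, 0, -0.1], [0, 0, -0.1], [0, 0, -4], [-2, 0, -9], [-4, 0, -12], [-4, 0, -12]], jaw=[50, 70, 70, 70, 70, 70, 70, 70])

```text
time_s: 17.45
eef_pos: [0.5223, 0.0423, 0.1654]
eef_rot: [0.0, 0.998, -0.059, 0.003]
wrist_force: [-0.1, -0.5, -0.6]
opening: 0.701
grasp_force: 0.0
```

```bash
python3 - <<'E'
from seg import *
K,T,_=cal("wrist"); im=snap("wrist","w7"); np.savez("w7.npz",K=K,T=T,im=im)
for c in segs(im,brown(im),(0,0,640,400))[:2]:
  P=plane("wrist",c,.0165,K,T); print(cv2.boundingRect(c),rect(P))
cv2.imwrite("pics/w7b.png",cv2.resize(im[60:310,180:480],None,fx=2.4,fy=2.4)[:,:,::-1])
E
python3 m.py .4627 .0498 .053 -6.79
```

```text
(266, 88, 104, 113) (560.6, 45.5, 90.3, 101.4, 83.2)
(273, 298, 82, 35) (379.3, 72.6, 87.8, 47.5, 81.8)
t 17.5 pos [522.   42.3 163.8] yaw -6.77 F [ 0.5 -0.9 -1. ] op 0.702 g 0.0 q6 1.54
  xyz cm [-6.0, -0.05, 11.06] dr [0.0, -0.03, 0.0]
```

View pics/w7b.png

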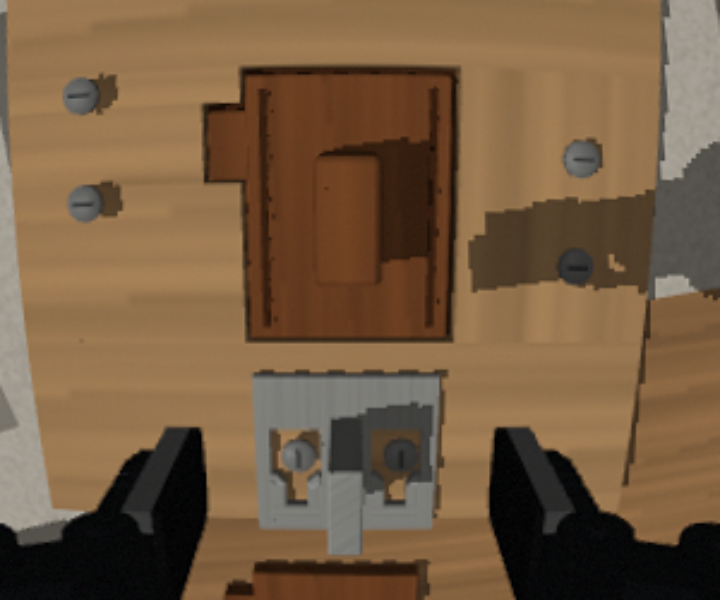

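The new former sits fully in the pocket with its lug in the notch at (222,143). Clip0 still has its openings over the heads at (298,456) and (403,452). Locking clip0.

Request:
send_rows(dr=[[0, 0, 0], [0, 0, 0], [0, 0, 0], [0, 0, 0], [0, 0, 0], [0, 0, 0], [0, 0, 0], [0, 0, 0]], xyz=[[-3, 0, 0], [-5.9, -0.1, 0.5], [-5.9, -0.1, 5], [-5.9, -0.1, 9], [-5.9, -0.1, 11.1], [-5.9, -0.1, 11.1], [-5.9, -0.1, 11.1], [-5.9, -0.1, 11.1]], jaw=[60, 60, 60, 60, 60, 60, 0, 0])

```text
time_s: 18.5
eef_pos: [0.4639, 0.0501, 0.0527]
eef_rot: [0.0, 0.998, -0.059, 0.001]
wrist_force: [0.6, 0.6, -0.8]
opening: 0.186
grasp_force: 0.0
```

Request:
send_rows(dr=[[0, 0, 0], [0, 0, 0], [0, 0, 0], [0, 0, 0], [0, 0, 0], [0, 0, 0], [0, 0, 0], [0, 0, 0]], xyz=[[0, 0, 0], [0, 0, 0], [0.5, 0, 0], [1, 0, 0], [1.5, 0, 0], [2, 0, 0], [2.3, 0, 0], [2.5, 0, 0]], jaw=[0, 0, 0, 0, 0, 0, 0, 0])

```text
time_s: 19.5
eef_pos: [0.4862, 0.0477, 0.0529]
eef_rot: [-0.0, 0.998, -0.059, -0.002]
wrist_force: [-17.6, 1.6, 26.4]
opening: 0.136
grasp_force: 62.5
```

```bash
python3 m.py .4840 .0473 .053 -6.79
```

```text
t 19.5 pos [486.2  47.7  52.9] yaw -6.74 F [-17.6   1.6  26.4] op 0.136 g 62.5 q6 1.54
  xyz cm [-0.22, 0.06, -0.01] dr [0.0, 0.04, 0.01]
```

Request:
send_rows(dr=[[0, 0, 0], [0, 0, 0], [0, 0, 0], [0, 0, 0], [0, 0, 0], [0, 0, 0], [0, 0, -0.5], [0, 0, -1.1]], xyz=[[-0.2, 0, 0], [-0.2, 0, 0], [-0.2, 0, 0], [-0.2, 0, -5], [-0.2, 0, -10], [0, -5, -14], [0.5, -10, -17], [1.5, -15, -17]], jaw=[60, 60, 60, 60, 60, 60, 60, 60])

```text
time_s: 20.5
eef_pos: [0.5225, 0.1962, 0.2255]
eef_rot: [-0.0, 1.0, -0.001, 0.003]
wrist_force: [0.5, 0.1, -0.4]
opening: 0.596
grasp_force: 0.0
```

```bash
python3 m.py .535 .272 .22 0
```

```text
t 20.5 pos [522.5 196.2 225.5] yaw -0.09 F [ 0.5  0.1 -0.4] op 0.596 g 0.0 q6 1.72
  xyz cm [1.24, -7.58, 0.56] dr [-0.01, -0.06, -0.01]
```

Request:
send_rows(dr=[[0, 0, 0], [0, 0, 0], [0, 0, 0], [0, 0, 0], [0, 0, 0], [0, 0, 0], [0, 0, 0], [0, 0, 0]], xyz=[[0.6, -4, 0.5], [1.2, -7.6, 0.6], [1.2, -7.6, 0.6], [1.2, -7.6, 0.6], [1.2, -7.6, 0.6], [1.2, -7.6, 0.6], [1.2, -7.6, 0.6], [1.2, -7.6, 0.6]], jaw=[60, 60, 60, 60, 60, 60, 60, 60])

```text
time_s: 21.5
eef_pos: [0.5327, 0.2701, 0.2159]
eef_rot: [-0.0, 1.0, -0.002, 0.0]
wrist_force: [-0.4, -0.4, 0.4]
opening: 0.598
grasp_force: 0.0
```

```bash
python3 - <<'E'
from seg import *
K,T,_=cal("wrist"); im=snap("wrist","w8"); np.savez("w8.npz",K=K,T=T,im=im); print(proj("wrist",(.603,.272,.005),K,T))
E
python3 m.py .555 -.30 .22 0
```

```text
[323.77099489 107.39423083]
t 21.6 pos [532.7 270.2 215.9] yaw -0.19 F [ 0.3 -0.  -0.2] op 0.597 g 0.0 q6 1.85
  xyz cm [2.42, 57.01, -0.41] dr [-0.0, -0.0, -0.03]
```

Request:
send_rows(dr=[[0, 0, 0], [0, 0, 0], [0, 0, 0], [0, 0, 0], [0, 0, 0], [0, 0, 0], [0, 0, 0], [0, 0, 0]], xyz=[[0.3, 5.5, 0], [0.6, 11, 0], [0.9, 16.5, 0], [1.2, 22, 0], [1.5, 27.5, 0], [1.8, 33, 0], [2.1, 38.5, 0], [2.4, 44, 0]], jaw=[60, 60, 60, 60, 60, 60, 60, 60])

```text
time_s: 22.55
eef_pos: [0.5552, -0.1715, 0.216]
eef_rot: [0.0, 1.0, -0.002, 0.0]
wrist_force: [0.4, 0.5, 0.1]
opening: 0.601
grasp_force: 0.0
```

Request:
send_rows(dr=[[0, 0, 0], [0, 0, 0], [0, 0, 0], [0, 0, 0], [0, 0, 0], [0, 0, 0], [0, 0, 0], [0, 0, 0]], xyz=[[0, 5.5, 0], [0, 11, 0], [0, 13, 0], [0, 13, 0], [0, 13, 0], [0, 13, 0], [0, 13, 0], [0, 13, 0]], jaw=[60, 60, 60, 60, 60, 60, 60, 60])

```text
time_s: 23.55
eef_pos: [0.5551, -0.299, 0.2159]
eef_rot: [0.0, 1.0, -0.001, 0.0]
wrist_force: [0.2, -0.3, 0.2]
opening: 0.604
grasp_force: 0.0
```

```bash
python3 - <<'E'
from seg import *
K,T,_=cal("wrist"); im=snap("wrist","w9"); np.savez("w9.npz",K=K,T=T,im=im); print(proj("wrist",(.619,-.301,.005),K,T))
a=np.load("w8.npz")["im"]
A=a[35:185,250:400]; B=im[35:185,250:400]
v=np.hstack([cv2.resize(x,(400,400),interpolation=cv2.INTER_CUBIC) for x in (A,B)])
cv2.imwrite("pics/clips.png",v[:,:,::-1])
E
```

```text
[327.42877907 113.3012976 ]
```

View pics/clips.png

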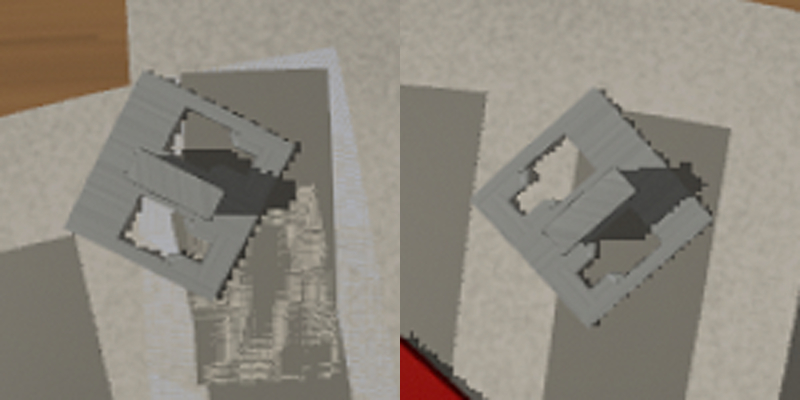

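Left crop: spare clip at centre (184,184), solid +x side to the upper left, slots pointing lower right. Right crop: spare clip at centre (596,206), +x side to the upper right. The left one lies beside a clear film. Computing both poses from the corners.

```bash
python3 - <<'E'
from seg import *
# plate top corners in clip frame order: (34,y+),(34,y-),(-34,y-),(-34,y+)
L=np.array([(34,36),(34,-36),(-34,-36),(-34,36)])/1000.
for n,f,c in [("L","w8.npz",[(68,229),(150,72),(298,147),(220,296)]),("R","w9.npz",[(200,90),(312,213),(195,325),(77,198)])]:
    d=np.load(f); K,T=d["K"],d["T"]
    S=np.array([pt("wrist",(250+u*.375-.3,35+v*.375-.3),.005,K,T)[:2] for u,v in c])
    Lc=L-L.mean(0); Sc=S-S.mean(0); U,_,V=np.linalg.svd(Lc.T@Sc); Rm=(U@V).T; t=S.mean(0)
    print(n,(t*1000).round(1),np.degrees(np.arctan2(Rm[1,0],Rm[0,0])).round(1),np.linalg.det(Rm).round(2),((S-(L@Rm.T+t))*1000).round(1).tolist())
    q=[np.round((proj("wrist",(*(t+Rm@np.array(p)),.051),K,T)-(250,35))/.375) for p in [(.017,.006),(.017,-.006),(-.017,-.006),(-.017,.006)]]; print("fin corners",[tuple(a) for a in q])
E
python3 m.py .619 -.301 .035 -47.5
```

```text
L [606.6 277.5] 63.2 1.0 [[-0.2, 0.4], [-1.2, -0.9], [-1.0, 0.9], [2.3, -0.4]]
fin corners [(np.float64(128.0), np.float64(177.0)), (np.float64(144.0), np.float64(146.0)), (np.float64(232.0), np.float64(190.0)), (np.float64(217.0), np.float64(220.0))]
R [ 620.5 -296.5] -47.5 1.0 [[-2.4, -0.9], [1.2, 2.7], [0.9, -0.3], [0.3, -1.5]]
fin corners [(np.float64(219.0), np.float64(162.0)), (np.float64(243.0), np.float64(187.0)), (np.float64(170.0), np.float64(253.0)), (np.float64(147.0), np.float64(228.0))]
t 23.6 pos [ 555.  -299.2  215.9] yaw -0.14 F [ 0.6 -0.7  0.2] op 0.603 g 0.0 q6 0.89
  xyz cm [6.4, 0.16, 18.09] dr [0.0, -0.0, 7.89]
```

Request:
send_rows(dr=[[0, 0, 1.6], [0, 0, 3.2], [0, 0, 4.8], [0, 0, 6.4], [0, 0, 7.9], [0, 0, 7.9], [0, 0, 7.9], [0, 0, 7.9]], xyz=[[2, -0.1, 2], [4, -0.2, 4], [6, -0.27, 6], [6.55, -0.27, 8.5], [6.55, -0.27, 11], [6.55, -0.27, 14], [6.55, -0.27, 17], [6.55, -0.27, 18]], jaw=[60, 60, 60, 60, 60, 60, 60, 60])

```text
time_s: 24.6
eef_pos: [0.6191, -0.2962, 0.0333]
eef_rot: [-0.0, 0.915, -0.403, -0.002]
wrist_force: [-0.2, 0.1, -0.1]
opening: 0.596
grasp_force: 0.0
```

Request:
send_rows(dr=[[0, 0, 0], [0, 0, 0], [0, 0, 0], [0, 0, 0], [0, 0, 0], [0, 0, 0], [0, 0, 0], [0, 0, 0]], xyz=[[0, 0, 0], [0, 0, 0], [0, 0, 0], [0, 0, 0], [0, 0, 0], [0, 0, 0], [0, 0, 0], [0, 0, 0]], jaw=[60, 0, 0, 0, 0, 0, 0, 0])

```text
time_s: 25.6
eef_pos: [0.6213, -0.2978, 0.0375]
eef_rot: [0.0, 0.915, -0.403, 0.001]
wrist_force: [0.5, 0.4, 6.5]
opening: 0.131
grasp_force: 59.4
```

```bash
python3 m.py .5494 -.0471 .11 83.2 f
```

```text
t 25.6 pos [ 621.3 -297.8   37.5] yaw -47.57 F [0.5 0.4 6.5] op 0.131 g 59.4 q6 1.78
  xyz cm [-23.34, -11.61, -7.31] dr [0.03, -0.02, -21.8]
```

Request:
send_rows(dr=[[0, 0, 0], [0, 0, 0], [0, 0, -1.7], [0, 0, -3.4], [0, 0, -5.1], [0, 0, -6.8], [0, 0, -8.5], [0, 0, -10.2]], xyz=[[0, 0, -3], [0, 0, -7], [-1.5, -0.7, -8], [-5, -2.5, -8], [-8.5, -4.3, -8], [-12, -6, -8], [-15.5, -7.7, -8], [-19, -9.5, -8]], jaw=[0, 0, 0, 0, 0, 0, 0, 0])

```text
time_s: 26.6
eef_pos: [0.5616, -0.0916, 0.1157]
eef_rot: [-0.0, 0.993, 0.121, -0.0]
wrist_force: [0.2, 0.4, -1.6]
opening: 0.132
grasp_force: 58.5
```

```bash
python3 m.py .5494 -.0471 .09 83.2 f
```

```text
t 26.6 pos [561.6 -91.6 115.7] yaw 13.95 F [ 0.2  0.4 -1.6] op 0.132 g 58.5 q6 0.96
  xyz cm [-0.11, -4.61, 2.57] dr [-0.0, 0.0, -11.54]
```

Request:
send_rows(dr=[[0, 0, -1.7], [0, 0, -3.4], [0, 0, -5.1], [0, 0, -6.8], [0, 0, -8.5], [0, 0, -10.2], [0, 0, -11.54], [0, 0, -11.54]], xyz=[[0, -1, 0], [0, -2, 0], [0, -3, 0], [0, -4, 0], [0, -4.7, 0], [0, -4.75, 1], [0, -4.75, 2], [0, -4.75, 2.5]], jaw=[0, 0, 0, 0, 0, 0, 0, 0])

```text
time_s: 27.6
eef_pos: [0.5506, -0.0464, 0.0901]
eef_rot: [-0.001, 0.75, 0.661, -0.0]
wrist_force: [0.6, 0.1, -0.9]
opening: 0.131
grasp_force: 58.6
```

```bash
cat > chk.py <<'E'
# clip in hand, hovering: find plate outline & fin/keyholes in wrist image, save crop
import sys; from seg import *
f=sys.argv[1]; off=float(sys.argv[2])
o=ctrl.get_obs(); K,T,_=cal("wrist"); im=snap("wrist",f); np.savez(f+".npz",K=K,T=T,im=im)
zp=o["eef_pos"][2]-off+.005; q=o["eef_rot"]; M=R.from_quat([q[1],q[2],q[3],q[0]]).as_matrix()
g=cv2.cvtColor(im,cv2.COLOR_RGB2GRAY); h=cv2.cvtColor(im,cv2.COLOR_RGB2HSV)
m=((h[...,1]<60)&(h[...,2]>35)).astype(np.uint8)*255; m[300:]=0
for c in segs(im,m,(150,60,500,300))[:2]:
    P=plane("wrist",c,zp,K,T); L=(np.c_[P,np.full(len(P),zp)]-o["eef_pos"])@M
    print(cv2.contourArea(c),cv2.boundingRect(c),"tool mm min",(L[:,:2].min(0)*1000).round(1),"max",(L[:,:2].max(0)*1000).round(1))
E
python3 chk.py w10 .0375; python3 m.py .5496 -.0456 .09 83.2 f
```

```text
13638.5 (257, 182, 243, 118) tool mm min [-48.1 -36.7] max [ 34.1 120.6]
7834.0 (150, 60, 108, 88) tool mm min [ 54.2 -97.3] max [103.4 -35.1]
t 27.6 pos [550.4 -46.5  89.7] yaw 82.69 F [-0.1  0.3 -2.1] op 0.129 g 58.6 q6 -0.17
  xyz cm [0.08, -0.09, -0.03] dr [-0.02, -0.0, -0.08]
```

```bash
cat > chk2.py <<'E'
import sys; from seg import *
f=sys.argv[1]; off=float(sys.argv[2]); o=ctrl.get_obs()
d=np.load(f+".npz"); K,T,im=d["K"],d["T"],d["im"]; q=o["eef_rot"]; M=R.from_quat([q[1],q[2],q[3],q[0]]).as_matrix()
zp=-( -off+.005)  # tool z of plate top
h=cv2.cvtColor(im,cv2.COLOR_RGB2HSV)
def px(x,y): return proj("wrist",o["eef_pos"]+M@np.array([x/1000,y/1000,zp]),K,T)
def prof(a,b,n=1):
    pts=[px(*(np.array(a)+(np.array(b)-a)*t)) for t in np.linspace(0,1,int(np.hypot(*(np.array(b)-a)))+1)]
    return [int(h[int(round(v)),int(round(u)),1]) for u,v in pts]
for y in (-28,-8,15,28): print("x 26..44 at y",y,prof((26,y),(44,y)))
for x in (18,28): print("y -44..-28 at x",x,prof((x,-44),(x,-28))," y 28..44",prof((x,28),(x,44)))
E
python3 chk2.py w10 .0375
```

```text
x 26..44 at y -28 [6, 9, 11, 13, 13, 11, 8, 7, 24, 122, 121, 120, 124, 121, 121, 120, 121, 122, 121]
x 26..44 at y -8 [11, 11, 9, 6, 6, 6, 10, 9, 6, 127, 124, 123, 121, 121, 122, 123, 120, 122, 122]
x 26..44 at y 15 [6, 9, 9, 9, 11, 13, 13, 12, 10, 122, 123, 125, 122, 123, 125, 123, 124, 122, 122]
x 26..44 at y 28 [13, 8, 11, 11, 11, 11, 11, 10, 27, 122, 122, 121, 119, 122, 122, 121, 123, 122, 122]
y -44..-28 at x 18 [121, 125, 125, 122, 122, 123, 122, 128, 18, 8, 10, 12, 11, 8, 8, 11, 9]  y 28..44 [10, 11, 8, 10, 10, 10, 11, 21, 127, 122, 124, 122, 122, 122, 122, 121, 118]
y -44..-28 at x 28 [123, 122, 121, 120, 123, 123, 122, 121, 18, 12, 8, 10, 11, 8, 10, 13, 11]  y 28..44 [11, 9, 10, 12, 10, 8, 9, 10, 114, 121, 119, 120, 121, 124, 119, 124, 121]
```

Request:
send_rows(dr=[[0, 0, -0.08], [0, 0, -0.08], [0, 0, -0.08], [0, 0, -0.08], [0, 0, -0.08], [0, 0, -0.08], [0, 0, -0.08], [0, 0, -0.08]], xyz=[[-0.07, -0.05, 0.3], [-0.07, -0.05, 1], [-0.07, -0.05, 1.6], [-0.07, -0.05, 2.1], [-0.07, -0.05, 2.6], [-0.07, -0.05, 3], [-0.07, -0.05, 3.4], [-0.07, -0.05, 3.5]], jaw=[0, 0, 0, 0, 0, 0, 0, 0])

```text
time_s: 28.65
eef_pos: [0.5504, -0.0472, 0.0555]
eef_rot: [-0.0, 0.747, 0.665, -0.0]
wrist_force: [-2.8, -0.8, 2.8]
opening: 0.127
grasp_force: 59.2
```

```bash
python3 m.py .552 -.0252 .0555 83.2 f
```

```text
t 28.6 pos [550.4 -47.2  55.5] yaw 83.35 F [-2.8 -0.8  2.8] op 0.127 g 59.2 q6 -0.18
  xyz cm [2.21, -0.09, -0.0] dr [-0.01, -0.0, 0.02]
```

Request:
send_rows(dr=[[0, 0, 0], [0, 0, 0], [0, 0, 0], [0, 0, 0], [0, 0, 0], [0, 0, 0], [0, 0, 0], [0, 0, 0]], xyz=[[0.4, 0, 0], [0.8, -0.05, 0], [1.2, -0.05, 0], [1.6, -0.05, 0], [2, -0.05, 0], [2.3, -0.05, 0], [2.5, -0.05, 0], [2.5, -0.05, 0]], jaw=[0, 0, 0, 0, 0, 0, 0, 0])

```text
time_s: 29.65
eef_pos: [0.5528, -0.0238, 0.0557]
eef_rot: [0.001, 0.747, 0.665, -0.001]
wrist_force: [-0.2, -6.8, -2.3]
opening: 0.13
grasp_force: 58.4
```

```bash
python3 m.py .552 -.0252 .0555 83.2 f
```

```text
t 29.6 pos [552.8 -23.8  55.7] yaw 83.37 F [-0.2 -6.8 -2.3] op 0.13 g 58.4 q6 -0.14
  xyz cm [-0.15, -0.06, 0.02] dr [-0.0, 0.02, 0.03]
```

Request:
send_rows(dr=[[0, 0, 0], [0, 0, 0], [0, 0, 0], [0, 0, 0], [0, 0, 0], [0, 0, 0], [0, 0, 0], [0, 0, 0]], xyz=[[0.2, 0, 0], [0.2, 0, 0], [0.2, 0, 0], [0, 0, 0], [0, 0, 0], [0, 0, 0], [-0.1, 0, -4], [-0.1, 0, -9]], jaw=[0, 0, 0, 60, 60, 60, 60, 60])

```text
time_s: 30.65
eef_pos: [0.5518, -0.0228, 0.1456]
eef_rot: [-0.001, 0.747, 0.665, -0.001]
wrist_force: [1.2, -0.1, 0.6]
opening: 0.597
grasp_force: 0.0
```

```bash
python3 - <<'E'
from seg import *
K,T,_=cal("wrist"); im=snap("wrist","w11"); np.savez("w11.npz",K=K,T=T,im=im)
h=cv2.cvtColor(im,cv2.COLOR_RGB2HSV); Rb=R.from_euler('z',-6.79,degrees=True).as_matrix()[:2,:2]
t=np.array([.5595,.0383])
for x in (-28,-15,15,28):
    r=[]
    for y in range(-45,-15):
        u,v=proj("wrist",(*(t+Rb@np.array([x,y])/1000),.023),K,T); r.append(int(h[int(round(v)),int(round(u)),1]))
    print(x,r)
E
python3 m.py .555 .15 .2 83.2 f
```

```text
-28 [10, 8, 8, 8, 10, 8, 10, 10, 8, 10, 10, 10, 12, 10, 12, 7, 31, 202, 174, 183, 177, 179, 175, 175, 177, 174, 176, 180, 182, 180]
-15 [11, 9, 8, 11, 9, 9, 11, 11, 11, 13, 9, 9, 11, 10, 10, 7, 7, 193, 205, 180, 175, 173, 180, 179, 173, 189, 181, 179, 180, 182]
15 [8, 10, 12, 10, 11, 13, 10, 13, 11, 10, 10, 12, 13, 8, 12, 9, 29, 213, 180, 177, 177, 185, 194, 175, 173, 180, 173, 183, 167, 178]
28 [12, 10, 10, 12, 10, 12, 12, 12, 10, 10, 10, 8, 8, 8, 8, 7, 35, 202, 176, 173, 178, 173, 172, 174, 174, 173, 174, 175, 178, 173]
t 30.7 pos [556.3 -23.7 153.7] yaw 83.39 F [ 5.7 -0.9  5.2] op 0.599 g 0.0 q6 -0.14
  xyz cm [17.23, -2.09, -4.67] dr [0.08, 0.01, 0.03]
```

Request:
send_rows(dr=[[0, 0, 0.6], [0, 0, 1.2], [0, 0, 1.8], [0, 0, 2.4], [0, 0, 3.37], [0, 0, 3.37], [0, 0, 3.37], [0, 0, 3.37]], xyz=[[5, 0.2, 0], [10, 0.5, 0], [15, 0.8, 0], [20, 1.1, 0], [25, 1.4, 0], [30, 1.6, 0], [30.5, 1.6, 0], [30.5, 1.6, 0]], jaw=[60, 60, 60, 60, 60, 60, 60, 60])

```text
time_s: 31.7
eef_pos: [0.6036, 0.2779, 0.1454]
eef_rot: [0.0, 0.852, 0.524, -0.0]
wrist_force: [0.3, -0.3, -0.3]
opening: 0.601
grasp_force: 0.0
```

```bash
python3 - <<'E'
from seg import *
K,T,_=cal("wrist"); im=snap("wrist","w12"); np.savez("w12.npz",K=K,T=T,im=im)
t=np.array([.6066,.2775]); Rm=R.from_euler('z',63.2,degrees=True).as_matrix()[:2,:2]
v=cv2.resize(im,None,fx=2,fy=2,interpolation=cv2.INTER_CUBIC)
for p,z in [((34,36),.005),((34,-36),.005),((-34,36),.005),((-34,-36),.005),((17,6),.051),((17,-6),.051),((-17,6),.051),((-17,-6),.051)]:
    u=proj("wrist",(*(t+Rm@np.array(p)/1000),z),K,T)*2; cv2.circle(v,tuple(int(round(a)) for a in u),3,(0,255,0),1)
cv2.imwrite("pics/w12b.png",v[180:620,380:920,::-1])
E
python3 m.py .6066 .2775 .036 63.2 f
```

```text
t 31.8 pos [603.8 277.  145.4] yaw 63.13 F [-0.3 -0.1 -0.4] op 0.6 g 0.0 q6 0.72
  xyz cm [0.18, 0.23, 10.94] dr [-0.0, 0.01, -0.01]
```

View pics/w12b.png

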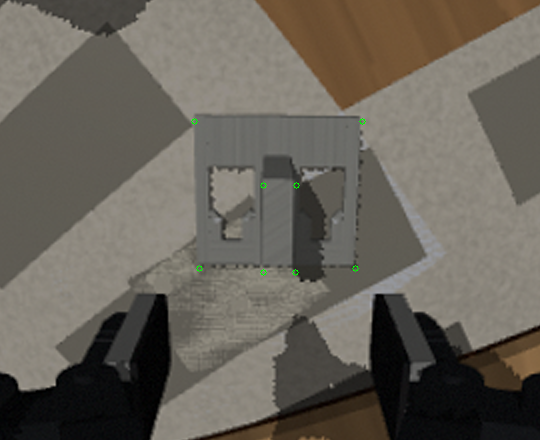

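The clip is undisturbed: plate (195,116)–(360,268), fin at (279,225), solid side forward. Gripping its fin.

Request:
send_rows(dr=[[0, 0, 0], [0, 0, 0], [0, 0, 0], [0, 0, 0], [0, 0, 0], [0, 0, 0], [0, 0, 0], [0, 0, 0]], xyz=[[0.3, 0.2, 3], [0.3, 0.2, 6.5], [0.3, 0.2, 9.5], [0.3, 0.2, 10.9], [0.3, 0.2, 10.9], [0.3, 0.2, 10.9], [0.3, 0.2, 10.9], [0.3, 0.2, 10.9]], jaw=[60, 60, 60, 60, 60, 0, 0, 0])

```text
time_s: 32.75
eef_pos: [0.6084, 0.2798, 0.0385]
eef_rot: [0.0, 0.852, 0.523, 0.001]
wrist_force: [-0.1, -0.6, 4.5]
opening: 0.126
grasp_force: 59.5
```

Request:
send_rows(dr=[[0, 0, 0], [0, 0, 0], [0, 0, 0], [0, 0, 0], [0, 0, 0], [0, 0, 0], [0, 0, 0], [0, 0, 0]], xyz=[[0, 0, 0], [0, 0, 0], [0, 0, 0], [0, 0, 0], [0, 0, 0], [0, 0, 0], [0, 0, 0], [0, 0, 0]], jaw=[0, 0, 0, 0, 0, 0, 0, 0])

```text
time_s: 33.75
eef_pos: [0.6084, 0.2798, 0.0385]
eef_rot: [0.0, 0.852, 0.523, 0.001]
wrist_force: [-0.1, -0.4, 6.4]
opening: 0.13
grasp_force: 59.6
```

```bash
python3 m.py .6568 .0267 .12 173.2 f
```

```text
t 33.8 pos [608.4 279.8  38.5] yaw 63.13 F [-0.1 -0.4  6.4] op 0.13 g 59.6 q6 0.72
  xyz cm [-20.38, 15.77, -8.15] dr [0.03, 0.01, -18.34]
```

Request:
send_rows(dr=[[0, 0, 0], [0, 0, 0], [0, 0, -1.7], [0, 0, -3.4], [0, 0, -5.1], [0, 0, -6.8], [0, 0, -8.5], [0, 0, -10.2]], xyz=[[0, 0, -3], [0, 0, -7], [-2, 1.5, -8.2], [-5.5, 4, -8.2], [-9, 6.7, -8.2], [-12.5, 9.4, -8.2], [-16, 12, -8.2], [-18, 14, -8.2]], jaw=[0, 0, 0, 0, 0, 0, 0, 0])

```text
time_s: 34.75
eef_pos: [0.6505, 0.0536, 0.1184]
eef_rot: [-0.0, 0.465, 0.885, -0.0]
wrist_force: [0.5, 0.7, -0.9]
opening: 0.132
grasp_force: 58.6
```

```bash
python3 m.py .6568 .0267 .09 173.2 f
```

```text
t 34.8 pos [650.5  53.6 118.4] yaw 124.59 F [ 0.5  0.7 -0.9] op 0.132 g 58.6 q6 -0.7
  xyz cm [-2.58, -1.0, 2.84] dr [-0.01, -0.01, -8.1]
```

Request:
send_rows(dr=[[0, 0, -1.7], [0, 0, -3.4], [0, 0, -5.1], [0, 0, -6.8], [0, 0, -8.1], [0, 0, -8.1], [0, 0, -8.1], [0, 0, -8.1]], xyz=[[-0.7, -0.2, 0], [-1.5, -0.5, 0], [-2, -0.8, 0], [-2.58, -1, 0], [-2.58, -1, 1], [-2.58, -1, 2.5], [-2.58, -1, 2.8], [-2.58, -1, 2.8]], jaw=[0, 0, 0, 0, 0, 0, 0, 0])

```text
time_s: 35.75
eef_pos: [0.6566, 0.0289, 0.0901]
eef_rot: [-0.001, 0.062, 0.998, 0.0]
wrist_force: [-0.9, -0.2, -0.6]
opening: 0.134
grasp_force: 58.6
```

```bash
python3 chk.py w13 .0385 | head -1; python3 chk2.py w13 .0385;  python3 m.py .6568 .0267 .0565 173.2 f
```

```text
18261.0 (150, 118, 350, 182) tool mm min [ -49.7 -120.8] max [ 71.  123.3]
x 26..44 at y -28 [12, 10, 8, 8, 10, 10, 10, 10, 9, 62, 128, 124, 120, 122, 120, 121, 122, 123, 121]
x 26..44 at y -8 [10, 10, 10, 12, 10, 10, 10, 10, 9, 53, 129, 126, 121, 121, 119, 121, 122, 122, 123]
x 26..44 at y 15 [10, 10, 12, 12, 10, 10, 10, 10, 7, 86, 124, 122, 119, 121, 122, 122, 120, 122, 121]
x 26..44 at y 28 [10, 10, 10, 8, 8, 10, 10, 6, 7, 85, 123, 122, 121, 121, 120, 120, 122, 122, 123]
y -44..-28 at x 18 [123, 123, 121, 124, 124, 124, 131, 128, 126, 85, 10, 8, 10, 8, 10, 6, 8]  y 28..44 [10, 8, 8, 10, 10, 12, 10, 10, 8, 103, 123, 122, 121, 120, 121, 122, 121]
y -44..-28 at x 28 [123, 118, 126, 127, 123, 124, 126, 121, 131, 91, 14, 12, 12, 12, 12, 10, 8]  y 28..44 [10, 10, 10, 12, 10, 12, 12, 10, 10, 97, 124, 123, 122, 124, 123, 122, 123]
t 35.8 pos [657.   28.8  90.7] yaw 172.87 F [ 0.2 -0.  -1. ] op 0.128 g 58.6 q6 -1.58
  xyz cm [-0.0, -0.21, 3.42] dr [0.0, -0.0, -0.05]
```

Request:
send_rows(dr=[[0, 0, -0.05], [0, 0, -0.05], [0, 0, -0.05], [0, 0, -0.05], [0, 0, -0.05], [0, 0, -0.05], [0, 0, -0.05], [0, 0, -0.05]], xyz=[[-0.03, -0.3, 0.3], [-0.03, -0.3, 1], [-0.03, -0.3, 1.6], [-0.03, -0.3, 2.1], [-0.03, -0.3, 2.6], [-0.03, -0.3, 3], [-0.03, -0.3, 3.4], [-0.03, -0.3, 3.5]], jaw=[0, 0, 0, 0, 0, 0, 0, 0])

```text
time_s: 36.8
eef_pos: [0.6573, 0.0256, 0.0565]
eef_rot: [0.0, 0.059, 0.998, -0.0]
wrist_force: [-3.5, 0.8, 8.8]
opening: 0.134
grasp_force: 59.9
```

```bash
python3 m.py .6345 .0285 .0565 173.2 f
```

```text
t 36.8 pos [657.3  25.6  56.5] yaw 173.23 F [-3.5  0.8  8.8] op 0.134 g 59.9 q6 -1.59
  xyz cm [2.3, 0.02, -0.0] dr [-0.0, 0.01, 0.0]
```

Request:
send_rows(dr=[[0, 0, 0], [0, 0, 0], [0, 0, 0], [0, 0, 0], [0, 0, 0], [0, 0, 0], [0, 0, 0], [0, 0, 0]], xyz=[[0.4, 0, 0], [0.8, 0, 0], [1.2, 0, 0], [1.6, 0, 0], [2, 0, 0], [2.4, 0, 0], [2.7, 0, 0], [2.7, 0, 0]], jaw=[0, 0, 0, 0, 0, 0, 0, 0])

```text
time_s: 37.8
eef_pos: [0.633, 0.0284, 0.0568]
eef_rot: [0.004, 0.059, 0.998, -0.0]
wrist_force: [11.2, -0.9, -2.1]
opening: 0.126
grasp_force: 58.8
```

```bash
python3 m.py .6345 .0285 .0565 173.2 f
```

```text
t 37.8 pos [633.   28.4  56.8] yaw 173.21 F [11.2 -0.9 -2.1] op 0.126 g 58.8 q6 -1.59
  xyz cm [-0.15, 0.03, 0.03] dr [0.0, 0.07, 0.0]
```

Request:
send_rows(dr=[[0, 0, 0], [0, 0, 0], [0, 0, 0], [0, 0, 0], [0, 0, 0], [0, 0, 0], [0, 0, 0], [0, 0, 0]], xyz=[[0.2, 0, 0], [0.2, 0, 0], [0, 0, 0], [0, 0, 0], [0, 0, 0], [0, 0, -4], [0, 0, -9], [0, 0, -14]], jaw=[0, 0, 60, 60, 60, 60, 60, 60])

```text
time_s: 38.8
eef_pos: [0.6293, 0.029, 0.1966]
eef_rot: [-0.001, 0.059, 0.998, 0.0]
wrist_force: [0.8, -0.4, -0.0]
opening: 0.6
grasp_force: 0.0
```

Request:
send_rows(dr=[[0, 0, 0], [0, 0, 0], [0, 0, 0], [0, 0, 0], [0, 0, 0], [0, 0, 0], [0, 0, 0], [0, 0, 0]], xyz=[[-2, 0, -2], [-4, 0, -4], [-4, 0, -6], [-4, 0, -8], [-4, 0, -8], [-4, 0, -8], [-4, 0, -8], [-4, 0, -8]], jaw=[60, 60, 60, 60, 60, 60, 60, 60])

```text
time_s: 39.8
eef_pos: [0.6695, 0.0242, 0.2749]
eef_rot: [-0.001, 0.059, 0.998, 0.0]
wrist_force: [0.3, 0.1, -0.3]
opening: 0.598
grasp_force: 0.0
```

```bash
cat > fin.py <<'E'
from seg import *
K,T,_=cal("wrist"); im=snap("wrist","w14"); np.savez("w14.npz",K=K,T=T,im=im)
h=cv2.cvtColor(im,cv2.COLOR_RGB2HSV); Rb=R.from_euler('z',-6.79,degrees=True).as_matrix()[:2,:2]; t=np.array([.5595,.0383])
def edge(ps,z):
    r=[]
    for p in ps:
        u,v=proj("wrist",(*(t+Rb@np.array(p)/1000),z),K,T); r.append(int(h[int(round(v)),int(round(u)),1]) if 0<=u<639 and 0<=v<399 else -1)
    return r
print("clip0 x -50..-35",[edge([(x,y) for x in range(-50,-34)],.023) for y in (-20,20)])
print("clip1 x 35..50",[edge([(x,y) for x in range(35,51)],.023) for y in (-20,20)])
print("clip2 y -38..-22",[edge([(x,y) for y in range(-38,-21)],.023) for x in (-20,20)])
print([proj("wrist",(*(t+Rb@np.array(p)/1000),.023),K,T).round().tolist() for p in [(-42,0),(42,0),(0,-30)]])
c=segs(im,brown(im),(0,0,640,400))[:4]
for k in c: print(cv2.boundingRect(k),rect(plane("wrist",k,.0165,K,T)))
E
python3 fin.py; python3 m.py .3 -.45 .3 0
```

```text
clip0 x -50..-35 [[8, 8, 6, 8, 8, 6, 8, 7, 7, 21, 179, 183, 182, 182, 179, 183], [10, 8, 8, 8, 8, 10, 10, 9, 21, 21, 183, 187, 174, 174, 180, 180]]
clip1 x 35..50 [[180, 180, 178, 178, 182, 184, 217, 4, 8, 8, 8, 8, 8, 8, 10, 10], [175, 173, 178, 178, 179, 178, 193, 6, 8, 8, 10, 8, 10, 6, 8, 8]]
clip2 y -38..-22 [[8, 8, 8, 8, 8, 10, 6, 6, 9, 103, 184, 179, 178, 177, 177, 181, 185], [8, 8, 8, 8, 8, 12, 10, 9, 9, 56, 202, 165, 198, 179, 179, 182, 187]]
[[325.0, 41.0], [324.0, 110.0], [299.0, 75.0]]
(294, 42, 74, 73) (562.3, 45.5, 88.3, 90.9, 83.8)
(295, 106, 5, 4) (594.4, 0.4, 4.9, 3.7, 82.4)
(124, 84, 6, 3) (517.4, -235.4, 10.0, 1.3, 61.4)
(162, 65, 4, 7) (509.5, -170.9, 1.4, 9.0, 46.0)
t 39.9 pos [669.6  24.2 275.1] yaw 173.22 F [ 0.9 -0.2 -0.7] op 0.6 g 0.0 q6 -1.59
  xyz cm [31.11, -51.45, -2.46] dr [0.0, -0.01, -1.13]
```

```bash
python3 -c "
from bench import ctrl
print(ctrl.hand_in())"
```

```text
the job is handed in; nothing more can be done
None
```

The job is handed in (about 40 s of the 210 s used): the worn former is flat on the bench, the new one is seated with its lug in the notch, and clip0 and both spare clips are locked fully home on stations 0, 1 and 2; I didn't touch the clay bags.

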